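# Release the analyser's battery drawer with the pin tool

### The arm

A 6-joint arm with a two-finger parallel gripper is mounted at the origin on the work surface. World frame = base frame: x ahead of the robot, y to its left, z up, the work surface at z = 0. Lengths are in m, angles in rad, forces in N, time in s.
With the tool pointing down it reaches from about 0.375 to 0.9 m from the base axis. Payload 3.1 kg.
Tool frame: the origin (TCP) lies on the front face of the gripper's body, between the roots of the fingers; the fingertips stand 73 mm ahead of it and the grasp point (between the pads) lies 54 mm ahead of it; z points along the fingers, y is the direction in which the jaws open and shut (so a half turn about z gives the same grasp; the last joint's range is limited). The gripper opens to 85 mm and grips with 20 to 120 N. Pads are 22 mm wide; open, the fingers measure 114 mm over their backs; the gripper's body (76 mm by 85 mm) begins 54 mm behind the grasp point. The pads swing forward as they close: fully open they stand 13 mm farther back than shut.
Start: joints at [1.069, 0.527, 1.433, -0, 1.181, -0.178], TCP at [0.198, 0.593, 0.304] pointing down, gripper open.
Joint ranges: [-3.08, 3.08], [-0.75, 2.2], [0.22, 2.44], [-1.43, 4.57], [0, 2.65], [-2.85, 2.85]. Speed limits (rad/s): [2.79, 2.79, 3.14, 3.14, 3.14, 3.14].

### API

Orientations are given as a rotation vector (axis times angle).
In Python, from cell import robot, eyes gives the robot as it stands. The module is installed in compiled form; this text tells all that it offers.
- The arm moves only by the tool jog_arm, never from a script. Its argument "motion" is text: rows parted by semicolons, each of 6 numbers parted by spaces: the shift along the tool's x, y, z in m, then the turn, a rotation vector about the tool's x, y, z in rad. A call has 1 to 8 rows; each row shifts and turns the commanded pose from where the row before left it, along the tool's axes as they then stand; what a row does not reach is not made up. A row lasts 1/12 s, in which the tool goes at most 41.7 mm and 7.16 degrees, less where a joint would pass 70% of its speed; a pose out of reach is approached as far as the arm can. A call with a gripper value outside its range is refused whole. "fingers" is the finger opening in m, from 0 to 0.0854, set as the call begins (left out, the last holds). The fingers move at their own pace and stop on an object; "force" is the grip in N (left out, the last holds). Time passes only in rows, so rows that do not move let the fingers close. It gives the time, the measured TCP pose, the force and the opening at its end, in the units of the state.
- robot.read_state(): the state, without advancing time (a new reading comes with each control period).
- eyes.get_image(name): name is "side" or "top" or "wrist"; returns the picture (480x640x3 uint8, red, green, blue); there is no depth.
- eyes.get_calibration(name): a dict with "mtx" (3x3 intrinsics, pixels), "R" (3x3) and "t" (3): a world point X has camera coordinates R X + t. Camera axes: x right, y down, z forward; pixel columns grow to the right and rows downward; lengths in m; the calibration is good to about 2 mm. A picture is of the moment at which its call begins: read the wrist's pose just before it. get_calibration takes no time and is no camera call; for the wrist camera it gives the pose at the moment of the call.
- robot.close_job(): hands the job in, once; it reports no verdict.
The state is a dict: "time_s": time; "joints": joint angles; "dq": joint speeds; "tau": joint torques, N m; "eef_pos": TCP position; "eef_rot": TCP orientation; "force": force on the tool from outside, world axes, zero at the start; "moment": the same for the moment, N m; "width": finger opening in m.
Only numpy, scipy, OpenCV 4.12 (cv2) and the standard library are available. Lean on these libraries where they do the work, as an engineer would, in place of code of your own. Each camera call takes 0.05 s, during which the arm holds its last target.

### The job

Take the orange pin tool out of its wooden stand, press down the red release pad at the bottom of the recess in the blood analyser's battery drawer with its pin, keep the pad held down, and push the drawer out with the pin all the way to its open stop. Then put the tool back upright in its stand and let go. Work gently: nothing but the pin tool may touch the analyser, feel for the pad and press no harder than it needs, for it breaks under 20 N, and leave the bottle, the jar and the tube rack where they are.

Things in the scene. Friction and masses are not known exactly. Their poses are not given: they have to be found in the camera images.
- analyser: White portable blood analyser, 180 x 200 x 80 mm (x, y, z), fixed; origin: centre of its underside, z up. In its top lies the battery drawer, flush with the case: grey front part 56 x 60 mm with the recess, blue battery behind it. The drawer slides level along the analyser's -y, out of its side. Nothing but the pin tool may touch it, and the tool with at most 30 N in all.
- battery_drawer (a joint): How far the drawer is out, m: 0 shut, 0.042 at its open stop. A sprung catch under the red pad holds it at 0, 14, 28 and 42 mm (1.5 mm play): wherever the pad is let up on the way it is caught again. Freed, it slides with about 2 N of friction, plus what the pressing pin adds.
- recess (a point): Centre of the mouth of the recess, level with the drawer's top; moves with the drawer, axes as the analyser's. A square well 14 mm wide, straight walls, 3 mm chamfer round the mouth; the pin pushes the drawer by its wall. The red pad fills the bottom: untouched, its face lies 3 to 15 mm below the mouth; this differs between analysers and is not measured.
- release (a point): Nominal place of the red release pad: on the recess's axis, 9 mm below its mouth, fixed in the drawer; it does not move with the pad. The pad's real face, untouched, is up to 6 mm above or below. The pad starts to move at 3 N and takes 1 N more for each mm; the drawer is free from 3.5 to 4 mm down (about 7 N); a hard stop comes 5.5 mm down (8.5 N). More than 20 N on the pad breaks it.
- pin_tool_mid (a point): Centre of the pin tool's handle, half-way up: an orange square bar 18 x 18 x 60 mm, sides along this point's x and y, z up the tool. Below it an orange round collar 26 mm across, 4 mm high, then a steel pin 6 mm across, 40 mm long; the tip is 74 mm below this point. 70 g. It stands loose in its stand, pin in the hole, collar on the stand's top.
- pin_tip (a point): End of the steel pin of the pin tool, on its axis.
- stand_mouth (a point): Centre of the hole's mouth in the top of the tool stand, a fixed wooden block 64 x 64 x 50 mm; z up, 50 mm above the table. The round hole is 14 mm wide (3 mm chamfer), 46 mm deep. With the tool fully home the handle's centre is 34 mm above this point.
- stain_bottle: Amber bottle, 36 mm across, 75 mm tall, standing loose; origin at the centre of its underside.
- sample_jar: Clear jar with red lid, 48 mm across, 55 mm tall, standing loose; origin at the centre of its underside.
- tube_rack: Green rack of red- and white-capped tubes, 60 x 170 x 57 mm, loose; origin at the centre of its underside.
Not all that is in view belongs to the job. Of the things that look like the part that bears stand_mouth, the smaller one is meant.

How it is judged:
On the way, in this order (a step that is already met when the one before it is completed fails the run):
1. the tool is lifted clear of its stand by the gripper (height (world z) of pin_tip above 0.055 m and contact force between the fingers and pin_tool above 1 N), for 0.2 s.
2. the pin, in the recess, has freed the drawer and pushed it at least 5 mm (value of joint battery_drawer above 0.005 m and horizontal distance between pin_tip and recess below 0.01 m and z of pin_tip in the frame of recess below -0.004 m and contact force between pin_tool and analyser above 2 N).
3. the drawer is pushed out to its open stop with the pin in the recess (value of joint battery_drawer above 0.0405 m and horizontal distance between pin_tip and recess below 0.01 m and z of pin_tip in the frame of recess below -0.003 m).
At the end, for the whole second after the job is handed in: The drawer is at its open stop (at least 39.5 mm out); the tool stands at rest in its stand, upright within 0.15 rad, pin in the hole, handle centre no more than 38 mm above the stand's mouth, released (value of joint battery_drawer above 0.0395 m and horizontal distance between pin_tip and stand_mouth below 0.01 m and z of pin_tool_mid in the frame of stand_mouth below 0.038 m and angle between pin_tool_mid's own z axis and vertical below 0.15 rad and linear speed of pin_tool below 0.02 m/s); the robot touches nothing.
It fails at once if the tool presses on the analyser with more than 30 N (contact force between pin_tool and analyser above 30 N).
It fails at once if the red release pad is pressed with more than 20 N (contact force between pin_tool and catch above 20 N).
It fails at once if the gripper or arm touches the analyser (contact force between any of the fingers, the arm and analyser above 1 N).
It fails at once if the bottle, jar or rack is moved more than 15 mm (distance of any of stain_bottle, sample_jar, tube_rack from where it was at the start of the episode above 0.015 m).
It also fails if it takes over 72 s, if anything falls off the work surface, if the arm or the gripper's body presses on something with over 40 N, if the wrist force passes 120 N, or if a joint passes its speed limit or range.

## Working session

There is one attempt and no reset: what is moved stays moved. The work goes in short steps, Python scripts to look and compute and a tool call to move; the robot and the scene stay as the last step left them, time stands still between calls to the robot, and variables do not carry over. Pictures are saved under pics/ and viewed, and the job is handed in when it is done.

Besides the shell and the picture viewer there is one more tool, called after "Call:" as name(argument=value, ...), one argument or row to a line, values as JSON. jog_arm: Moves the arm, as the interface text tells. Its arguments: {"type":"object","properties":{"motion":{"type":"string"},"fingers":{"type":"number"},"force":{"type":"number"}},"required":["motion"]}

```bash
mkdir -p pics
python3 - <<'E'
from cell import robot, eyes
import cv2,numpy as np
print(robot.read_state())
for n in ["side","top","wrist"]:
    c=eyes.get_calibration(n); print(n,c)
    cv2.imwrite(f"pics/{n}0.png",cv2.cvtColor(eyes.get_image(n),cv2.COLOR_RGB2BGR))
E
```

```text
{'time_s': 0.0, 'joints': array([ 1.06949154e+00,  5.28452539e-01,  1.43389687e+00, -4.33402818e-05,
        1.18139662e+00, -1.78473786e-01]), 'dq': array([-2.32584824e-04,  1.23909573e-03, -5.28877153e-05,  1.04718238e-03,
       -7.44581550e-04,  3.09024018e-04]), 'tau': array([-2.79365968e-04, -4.42348802e+01, -1.78026026e+01, -2.19337066e-04,
        8.40257853e-03,  1.44293938e-05]), 'eef_pos': array([0.19797487, 0.59222633, 0.30294355]), 'eef_rot': array([-0.50476739, -3.10008567,  0.00320931]), 'force': array([ 0.4611636 , -0.15217355,  0.65728144]), 'moment': array([ 0.02339377, -0.01071717,  0.01212336]), 'width': 0.0855223902317041}
side {'mtx': array([[535.30969806,   0.        , 325.77283395],
       [  0.        , 535.30969806, 245.76464911],
       [  0.        ,   0.        ,   1.        ]]), 'R': array([[-0.96484454, -0.26260204,  0.01073274],
       [-0.1669487 ,  0.58083551, -0.79671717],
       [ 0.20298559, -0.77050002, -0.60425704]]), 't': array([0.57410354, 0.13965665, 1.01414172])}
top {'mtx': array([[468.26894586,   0.        , 324.47736933],
       [  0.        , 468.26894586, 235.04029455],
       [  0.        ,   0.        ,   1.        ]]), 'R': array([[-0.02693742, -0.99960905, -0.00749107],
       [-0.98612018,  0.02780061, -0.16368907],
       [ 0.16383334,  0.00297773, -0.98648354]]), 't': array([0.04206615, 0.59860547, 0.9057034 ])}
wrist {'mtx': array([[416.30793327,   0.        , 324.44078808],
       [  0.        , 416.30793327, 237.41592618],
       [  0.        ,   0.        ,   1.        ]]), 'R': array([[ 0.31744856,  0.94827268, -0.00230936],
       [ 0.89769191, -0.29972934,  0.322973  ],
       [ 0.30557429, -0.10460041, -0.94640536]]), 't': array([-0.62446497, -0.04173765,  0.38220074])}
```

View pics/side0.png

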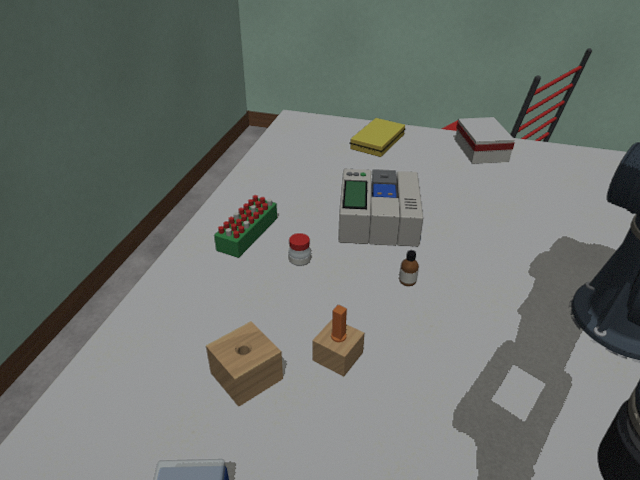

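View pics/top0.png

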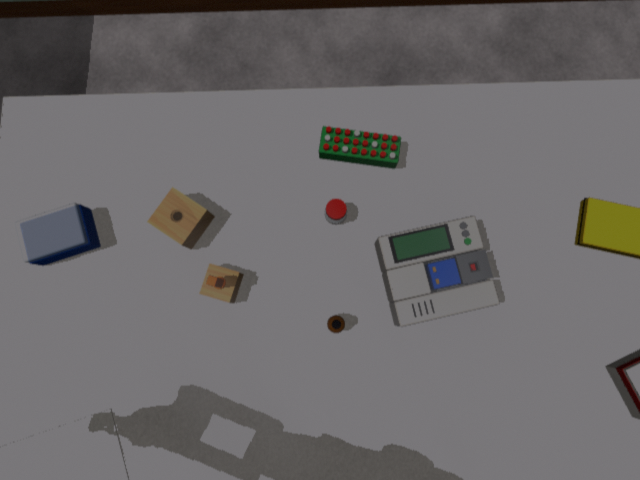

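View pics/wrist0.png

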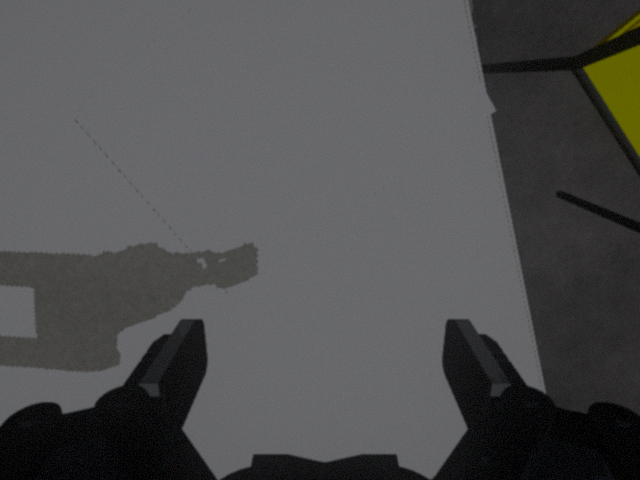

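The tool stands in the small stand at top (220,283). The analyser is near (440,270), with its grey drawer front and red pad at (474,267). Next I'll enlarge these areas.

Run:
```python
import cv2
t=cv2.imread("pics/top0.png");s=cv2.imread("pics/side0.png")
def c(im,x0,y0,x1,y1,f,n):
    cv2.imwrite(n,cv2.resize(im[y0:y1,x0:x1],None,fx=f,fy=f,interpolation=cv2.INTER_CUBIC))
c(t,185,250,260,310,8,"pics/c1.png")
c(t,370,205,510,330,5,"pics/c2.png")
c(s,290,290,390,380,7,"pics/c3.png")
c(s,330,160,430,250,7,"pics/c4.png")
```

```text
(no output)
```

View pics/c1.png

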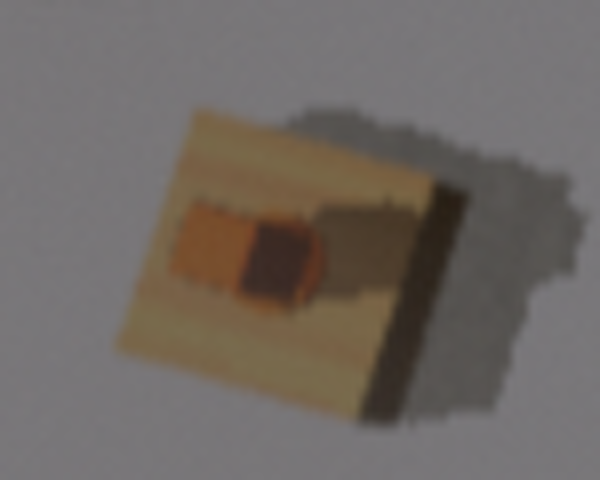

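View pics/c2.png

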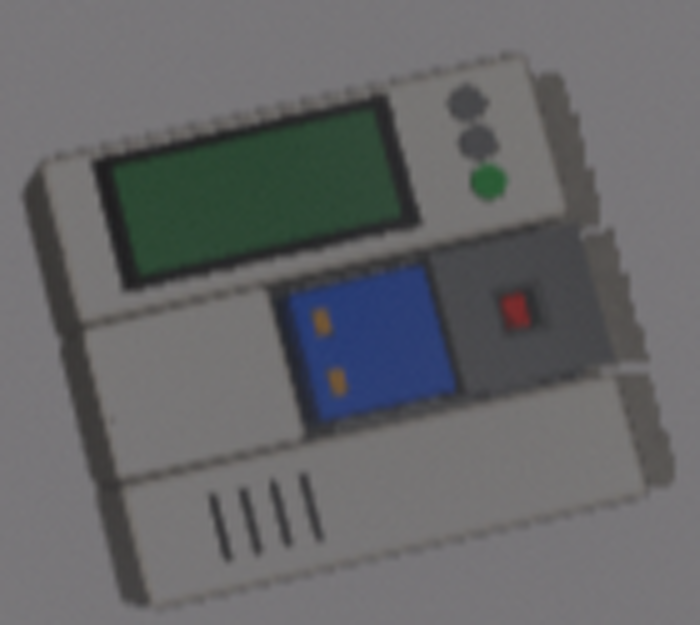

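View pics/c3.png

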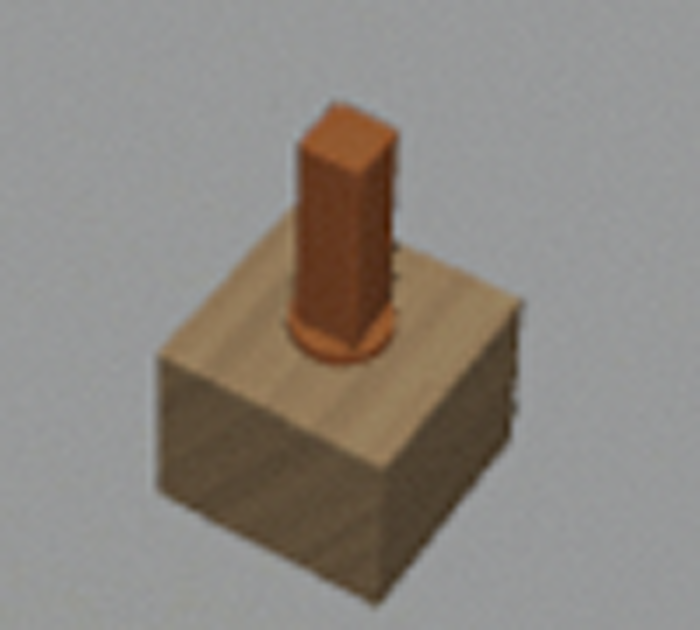

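View pics/c4.png

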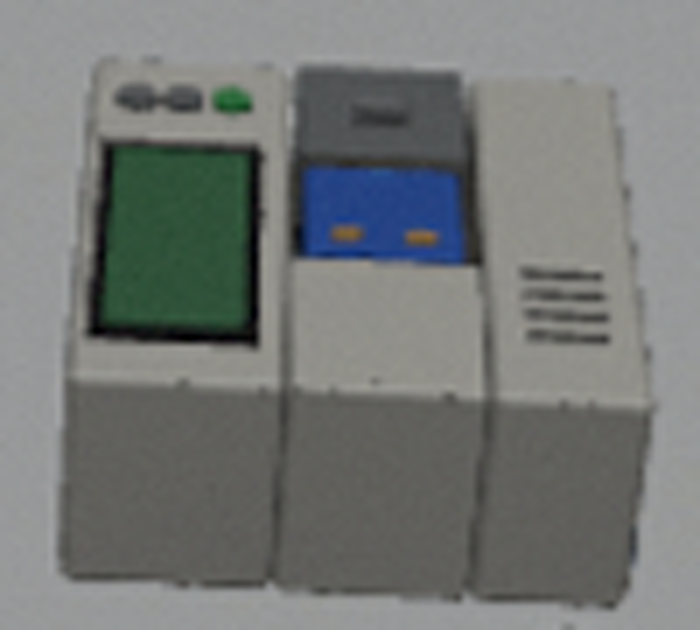

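```bash
cat > h.py <<'E'
import numpy as np, cv2
from scipy.optimize import least_squares
from cell import robot, eyes
CAL={n:eyes.get_calibration(n) for n in("top","side")}
def proj(c,X):
    Y=np.atleast_2d(X)@np.array(c["R"]).T+np.array(c["t"]); p=Y@np.array(c["mtx"]).T; return p[:,:2]/p[:,2:]
def onz(c,uv,z):
    M=np.array(c["R"]);C=-M.T@np.array(c["t"]); d=M.T@np.linalg.inv(c["mtx"])@np.array([uv[0],uv[1],1.]); return C+d*(z-C[2])/d[2]
def un(x0,y0,f,p): p=np.array(p,float); return (p+.5)/f-.5+[x0,y0]
def rect(p,hx,hy,z):
    x,y,a=p; c,s=np.cos(a),np.sin(a)
    L=np.array([[hx,-hy],[hx,hy],[-hx,hy],[-hx,-hy]]); return np.c_[L@np.array([[c,s],[-s,c]])+[x,y],np.full(4,z)]
def fit(obs,hx,hy,z,p0):
    # obs: list (cal,4 pix)
    f=lambda p:np.concatenate([(proj(c,rect(p,hx,hy,z))-u).ravel() for c,u in obs])
    r=least_squares(f,p0); return r.x,np.round(r.fun,1)
E
python3 - <<'E'
from h import *
T,S=CAL["top"],CAL["side"]
A=un(370,205,5,[(520,52),(45,160),(150,605),(652,492)])
As=un(330,160,7,[(95,62),(70,380),(650,405),(615,85)])
for o in ([(T,A)],[(S,As)],[(T,A),(S,As)]): print("an",*fit(o,.09,.1,.08,[.5,-.2,0]))
# stand top: order like rect: (+,-),(+,+),(-,+),(-,-)
B=un(185,250,8,[(435,180),(195,108),(117,350),(360,420)])
Bs=un(290,290,7,[(300,205),(160,355),(383,467),(520,300)])
for o in ([(T,B)],[(S,Bs)],[(T,B),(S,Bs)]): print("st",*fit(o,.032,.032,.05,[.5,.2,0]))
H=un(185,250,8,[(255,222),(190,200),(172,272),(240,290)])
Hs=un(290,290,7,[(340,103),(299,147),(358,172),(397,133)])
for o in ([(T,H)],[(S,Hs)],[(T,H),(S,Hs)]): print("ha",*fit(o,.009,.009,.114,[.5,.2,0]))
print("rec", onz(T,un(370,205,5,(521,311)),.08), onz(S,un(330,160,7,(382,114)),.08))
E
```

```text
an [ 0.52076071 -0.19345488  0.19491641] [ 1.4 -1.  -1.6 -0.6 -0.2  1.1  0.4  0.4]
an [ 0.51972359 -0.19541897  0.19377778] [-0.1 -0.2 -0.8 -0.2  0.9  0.4 -0.1 -0.2]
an [ 0.52026373 -0.19382521  0.19468629] [ 1.6 -0.8 -1.4 -0.4  0.   1.3  0.7  0.7 -0.5  0.1 -1.2  0.2  0.6  0.7
 -0.5  0.1]
st [ 0.50876318  0.23960169 -0.30532723] [ 0.2 -0.5  0.1 -0.1 -0.2  0.2 -0.1  0.4]
st [ 0.50892341  0.2382194  -0.30897936] [-0.  -1.  -0.5  0.2  0.3  0.5  0.3  0.2]
st [ 0.50880516  0.23899234 -0.30723238] [ 0.5 -0.5  0.4 -0.2  0.1  0.2  0.1  0.4 -0.1 -0.7 -0.6  0.6  0.3  0.8
  0.2  0.5]
ha [ 0.50886635  0.23955984 -0.26929481] [ 0.8 -0.5 -0.2 -0.1 -0.7  0.3  0.1  0.3]
ha [ 0.50854209  0.23887343 -0.3415363 ] [-0.3 -0.3 -0.7 -0.3  0.2  0.7  0.8 -0.1]
ha [ 0.50865434  0.23926501 -0.30513721] [ 1.1 -0.2  0.1 -0.1 -0.6  0.2  0.   0.6 -0.7 -0.1 -0.7  0.   0.4  0.8
  0.6 -0.2]
rec [ 0.52361213 -0.26349299  0.08      ] [ 0.5242369  -0.26742631  0.08      ]
```

```bash
cat >> h.py <<'E'
from scipy.spatial.transform import Rotation as Ro
def target_R(yawy):
    ey=np.array([np.cos(yawy),np.sin(yawy),0]); ez=np.array([0,0,-1.]); return np.c_[np.cross(ey,ez),ey,ez]
def plan(pos,yawy):
    s=robot.read_state(); R=Ro.from_rotvec(s["eef_rot"]).as_matrix()
    d=R.T@(np.array(pos)-s["eef_pos"]); w=Ro.from_matrix(R.T@target_R(yawy)).as_rotvec()
    print("t",round(s["time_s"],2),"pos",np.round(s["eef_pos"],4),"F",np.round(s["force"],2),"w",round(s["width"],4),"\ntool shift",np.round(d,4),"turn",np.round(w,4),"dist",np.linalg.norm(d).round(4))
E
python3 -c "
from h import *
plan([.5087,.2391,.25],1.265)"
```

```text
t 0.15 pos [0.198  0.5923 0.3031] F [-0.63 -0.17 -1.36] w 0.0854 
tool shift [-0.4067 -0.2364  0.0534] turn [-0.0017 -0.0003 -0.017 ] dist 0.4734
```

Call:
jog_arm(
  motion="-.0254 -.0148 .0033 0 0 -.001;-.0254 -.0148 .0033 0 0 -.001;-.0254 -.0148 .0033 0 0 -.001;-.0254 -.0148 .0033 0 0 -.001;-.0254 -.0148 .0033 0 0 -.001;-.0254 -.0148 .0033 0 0 -.001;-.0254 -.0148 .0033 0 0 -.001;-.0254 -.0148 .0033 0 0 -.001",
  fingers=0.06,
  force=60,
)

```text
time_s: 0.82
eef_pos: [0.3546, 0.4153, 0.2772]
eef_rot: [-0.492, -3.102, 0.001]
force: [0.4, 0.6, 0.7]
width: 0.06
```

Call:
jog_arm(
  motion="-.0254 -.0148 .0033 0 0 -.001;-.0254 -.0148 .0033 0 0 -.001;-.0254 -.0148 .0033 0 0 -.001;-.0254 -.0148 .0033 0 0 -.001;-.0254 -.0148 .0033 0 0 -.001;-.0254 -.0148 .0033 0 0 -.001;-.0254 -.0148 .0033 0 0 -.001;0 0 0 0 0 0",
)

```text
time_s: 1.48
eef_pos: [0.4952, 0.2599, 0.2538]
eef_rot: [0.488, 3.101, -0.001]
force: [0.2, -0.6, 0.2]
width: 0.0602
```

Run:
```python
from h import *
plan([.5087,.2391,.25],1.265)
c=eyes.get_calibration("wrist"); cv2.imwrite("pics/w1.png",cv2.cvtColor(eyes.get_image("wrist"),cv2.COLOR_RGB2BGR))
print(proj(c,rect([.5087,.2391,-.305],.009,.009,.114)).round(0), proj(c,rect([.5088,.239,-.307],.032,.032,.05)).round(0))
```

```text
t 1.48 pos [0.4952 0.2599 0.2538] F [ 0.21 -0.56  0.25] w 0.0602 
tool shift [-0.0192 -0.0156  0.0039] turn [-0.0005  0.0027 -0.0065] dist 0.0251
[[280. 304.]
 [312. 304.]
 [311. 274.]
 [279. 275.]] [[259. 290.]
 [346. 290.]
 [347. 205.]
 [253. 205.]]
```

View pics/w1.png

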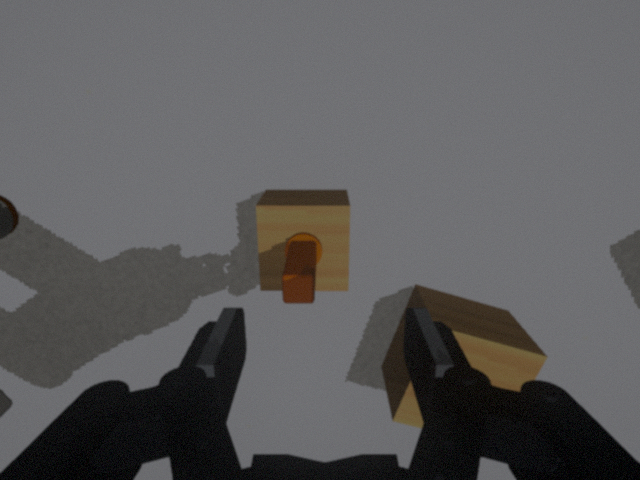

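Call:
jog_arm(
  motion="-.0064 -.0047 .0140 0 0 -.002;-.0064 -.0047 .0140 0 0 -.002;-.0064 -.0047 .0140 0 0 -.002;0 0 0 0 0 0;0 0 0 0 0 0",
)

```text
time_s: 1.95
eef_pos: [0.5045, 0.2446, 0.2119]
eef_rot: [-0.472, -3.103, 0.001]
force: [-0.2, 0.1, -0.8]
width: 0.0599
```

Run:
```python
from h import *
plan([.5092,.2405,.14],1.265)
c=eyes.get_calibration("wrist"); cv2.imwrite("pics/w2.png",cv2.cvtColor(eyes.get_image("wrist"),cv2.COLOR_RGB2BGR))
print(proj(c,rect([.5087,.2391,-.305],.009,.009,.114)).round(0), proj(c,rect([.5088,.239,-.307],.032,.032,.05)).round(0))
```

```text
t 1.95 pos [0.5045 0.2446 0.2119] F [-0.17  0.13 -0.85] w 0.0599 
tool shift [-0.0059 -0.0024  0.0719] turn [-0.001  -0.0024  0.004 ] dist 0.0721
[[295. 322.]
 [334. 322.]
 [335. 286.]
 [294. 286.]] [[266. 302.]
 [368. 302.]
 [373. 202.]
 [261. 201.]]
```

View pics/w2.png

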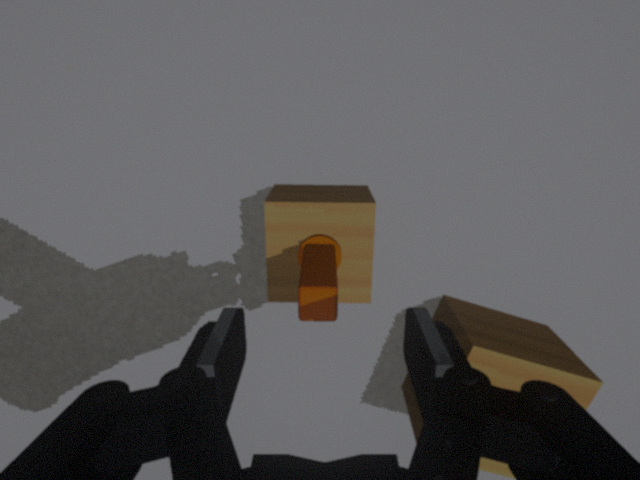

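Call:
jog_arm(
  motion="-.003 -.0012 .005 0 0 .002;-.003 -.0012 .005 0 0 .002;0 0 .015 0 0 0;0 0 .015 0 0 0;0 0 .015 0 0 0;0 0 .011 0 0 0;0 0 .006 0 0 0;0 0 0 0 0 0",
)

```text
time_s: 2.67
eef_pos: [0.5099, 0.24, 0.1392]
eef_rot: [-0.478, -3.103, 0.001]
force: [-0.9, 0.4, -0.3]
width: 0.06
```

Run:
```python
from h import *
plan([.5092,.2405,.14],1.265)
cv2.imwrite("pics/w3.png",cv2.cvtColor(eyes.get_image("wrist"),cv2.COLOR_RGB2BGR))
```

```text
t 2.67 pos [0.5099 0.24   0.1392] F [-0.87  0.4  -0.34] w 0.06 
tool shift [ 0.0009  0.0003 -0.0008] turn [-0.0013 -0.0021  0.    ] dist 0.0012
```

View pics/w3.png

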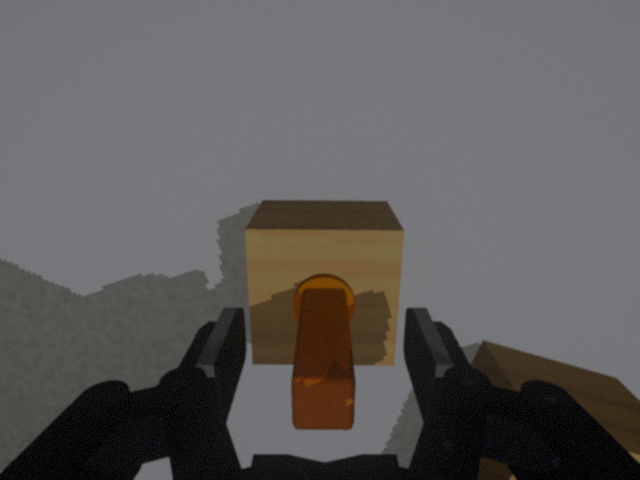

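The handle is centred between the fingers (columns 293–355, finger midpoint 325), so I'll close on it.

Call:
jog_arm(
  motion="0 0 0 0 0 0;0 0 0 0 0 0;0 0 0 0 0 0;0 0 0 0 0 0;0 0 0 0 0 0;0 0 0 0 0 0;0 0 0 0 0 0;0 0 0 0 0 0",
  fingers=0.0,
  force=70,
)

```text
time_s: 3.38
eef_pos: [0.5111, 0.2402, 0.1413]
eef_rot: [0.478, 3.103, 0.001]
force: [-0.1, -1.5, 5.3]
width: 0.0174
```

Run:
```python
from h import *
plan([.5092,.2405,.14],1.265)
```

```text
t 3.38 pos [0.5111 0.2402 0.1413] F [-0.14 -1.46  5.29] w 0.0174 
tool shift [ 0.0019 -0.0003  0.0013] turn [ 0.001   0.0016 -0.0001] dist 0.0023
```

Call:
jog_arm(
  motion="0 0 -.008 0 0 0;0 0 -.012 0 0 0;0 0 -.015 0 0 0;0 0 -.015 0 0 0;0 0 -.015 0 0 0;0 0 -.015 0 0 0;0 0 -.015 0 0 0;0 0 0 0 0 0",
)

```text
time_s: 4.05
eef_pos: [0.5117, 0.2404, 0.2383]
eef_rot: [0.477, 3.1, 0.003]
force: [0.5, 0.1, -1.1]
width: 0.0175
```

Run:
```python
from h import *
s=robot.read_state();print(s["moment"],s["joints"])
plan([.524,-.2645,.26],1.265+.5)
cv2.imwrite("pics/w4.png",cv2.cvtColor(eyes.get_image("wrist"),cv2.COLOR_RGB2BGR))
cv2.imwrite("pics/s4.png",cv2.cvtColor(eyes.get_image("side"),cv2.COLOR_RGB2BGR))
```

```text
[ 0.02030089 -0.02712206  0.01513543] [ 2.41652737e-01  5.31986894e-01  1.65141207e+00  1.48894060e-05
  9.52694414e-01 -1.02351008e+00]
t 4.05 pos [0.5117 0.2404 0.2383] F [ 0.51  0.09 -1.15] w 0.0175 
tool shift [-0.1638 -0.4778 -0.0223] turn [ 0.0016  0.0053 -0.4998] dist 0.5056
```

View pics/w4.png

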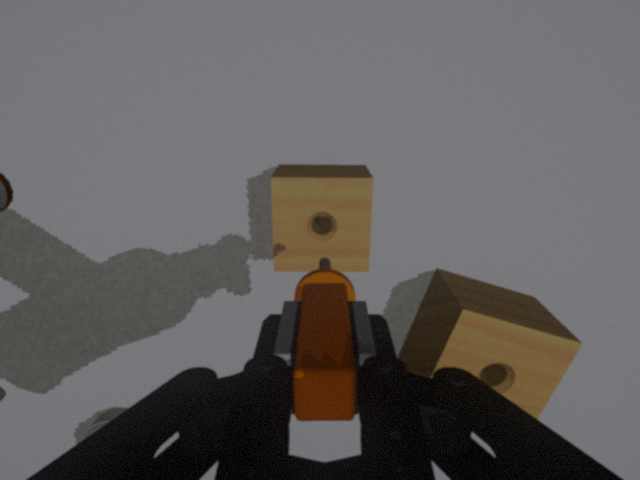

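View pics/s4.png

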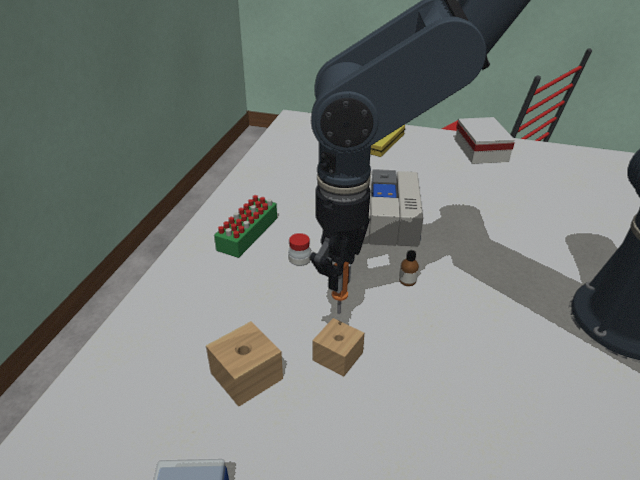

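Run:
```python
from h import *
im=cv2.imread("pics/w4.png")
cv2.imwrite("pics/w4c.png",cv2.resize(im[190:310,265:385],None,fx=5,fy=5,interpolation=cv2.INTER_CUBIC))
s=robot.read_state();c=eyes.get_calibration("wrist");R=Ro.from_rotvec(s["eef_rot"]).as_matrix()
# wrist cam in tool frame
Rc=c["R"]@R; tc=c["R"]@s["eef_pos"]+c["t"]
print(Rc.round(4).tolist(),tc.round(4).tolist())
print(proj(c,[[.5088,.239,.05]]))
for L in(.129,.131,.133):
  print(L,proj(c,s["eef_pos"]+R@np.array([0,0,L])),proj(c,s["eef_pos"]+R@np.array([.002,0,L])))
```

```text
[[-0.0002, 1.0, 0.0004], [-0.9463, -0.0001, -0.3233], [-0.3233, -0.0004, 0.9463]] [-0.0007, 0.0563, 0.094]
[[321.1080354  229.76850421]]
0.129 [[323.19645958 265.57655502]] [[323.19179231 262.00295266]]
0.131 [[323.20864299 264.09674216]] [[323.20405263 260.54986403]]
0.133 [[323.2206166  262.64241153]] [[323.21610121 259.12187125]]
```

View pics/w4c.png

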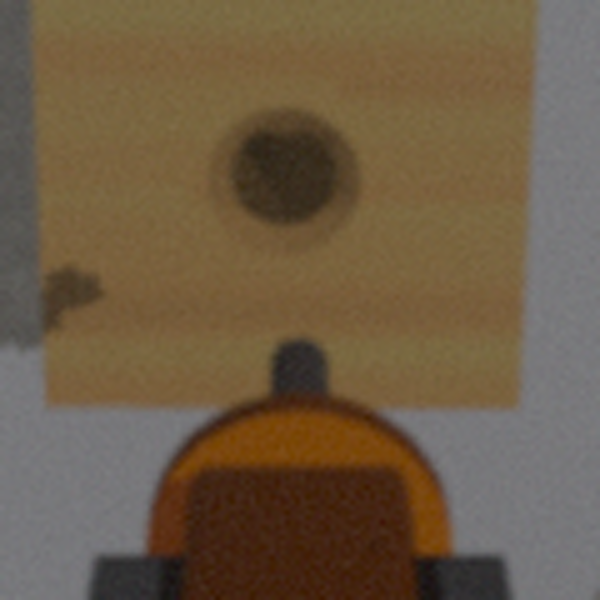

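Call:
jog_arm(
  motion="-.0082 -.0239 -.001 0 0 0;-.0082 -.0239 -.001 0 0 0;-.0082 -.0239 -.001 0 0 0;-.0082 -.0239 -.001 0 0 0;-.0082 -.0239 -.001 0 0 0;-.0082 -.0239 -.001 0 0 0;-.0082 -.0239 -.001 0 0 0;-.0082 -.0239 -.001 0 0 0",
)

```text
time_s: 4.82
eef_pos: [0.5145, 0.0369, 0.2421]
eef_rot: [-0.478, -3.102, 0.0]
force: [1.3, 0.8, -0.7]
width: 0.0173
```

Call:
jog_arm(
  motion="-.0082 -.0239 -.001 0 0 0;-.0082 -.0239 -.001 0 0 0;-.0082 -.0239 -.001 0 0 0;-.0082 -.0239 -.001 0 0 0;-.0082 -.0239 -.001 0 0 0;-.0082 -.0239 -.001 0 0 0;-.0082 -.0239 -.001 0 0 0;-.0082 -.0239 -.001 0 0 0",
)

```text
time_s: 5.48
eef_pos: [0.5196, -0.165, 0.2499]
eef_rot: [-0.478, -3.102, -0.002]
force: [0.0, 0.2, -1.2]
width: 0.0171
```

Call:
jog_arm(
  motion="-.0082 -.0239 0 0 0 0;-.0082 -.0239 0 0 0 0;-.0082 -.0239 0 0 0 0;0 0 0 0 0 -.1;0 0 0 0 0 -.1;0 0 0 0 0 -.1;0 0 0 0 0 -.1;0 0 0 0 0 -.1",
)

```text
time_s: 6.15
eef_pos: [0.5216, -0.2395, 0.2497]
eef_rot: [0.311, -3.123, -0.004]
force: [-0.1, -0.5, -1.6]
width: 0.0172
```

Run:
```python
from h import *
plan([.524,-.2645,.25],1.765); print(robot.read_state()["joints"].round(3))
```

```text
t 6.15 pos [ 0.5216 -0.2395  0.2497] F [-0.08 -0.49 -1.56] w 0.0172 
tool shift [ 0.0025 -0.0249 -0.0004] turn [ 0.0026 -0.0024  0.0046] dist 0.0251
[-0.625  0.529  1.615  0.     1.002 -2.395]
```

Call:
jog_arm(
  motion=".001 -.0125 0 0.001 -0.001 0;.0015 -.0125 0 0.001 -0.001 0.004;0 0 0 0 0 0;0 0 0 0 0 0",
)

```text
time_s: 6.48
eef_pos: [0.5247, -0.2662, 0.2509]
eef_rot: [-0.293, 3.126, -0.003]
force: [-0.2, 0.4, -0.6]
width: 0.0172
```

```bash
cat >> h.py <<'E'
def wlook(name,box,f):
    s=robot.read_state();c=eyes.get_calibration("wrist");im=cv2.cvtColor(eyes.get_image("wrist"),cv2.COLOR_RGB2BGR)
    x0,y0,x1,y1=box
    cv2.imwrite(name,cv2.resize(im[y0:y1,x0:x1],None,fx=f,fy=f,interpolation=cv2.INTER_CUBIC)); return s,c
E
python3 - <<'E'
from h import *
plan([.524,-.2645,.25],1.765)
s,c=wlook("pics/w5.png",(200,140,440,320),3.3)
print(proj(c,[[.524,-.2645,.08]]))
E
```

```text
t 6.48 pos [ 0.5247 -0.2662  0.2509] F [-0.18  0.44 -0.64] w 0.0172 
tool shift [0.0004 0.0018 0.0009] turn [-0.0019  0.0019 -0.0072] dist 0.0021
[[326.79274236 237.54099935]]
```

View pics/w5.png

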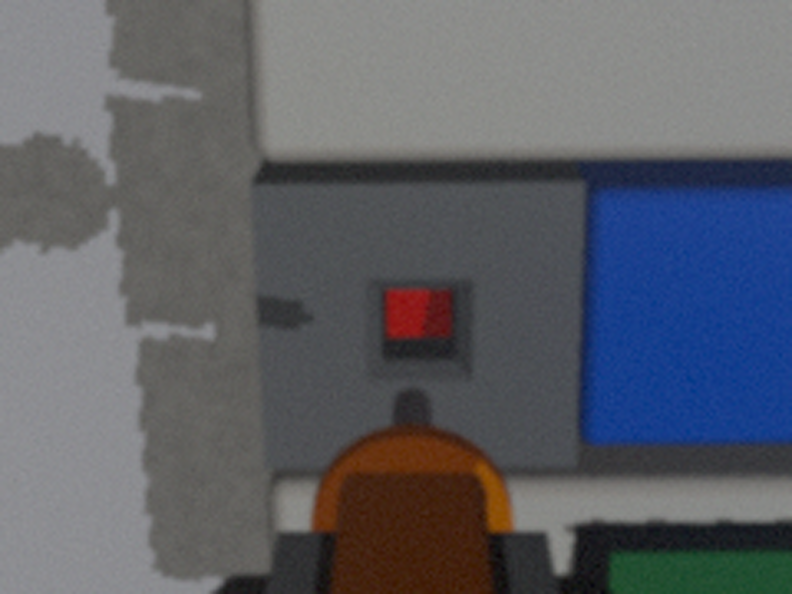

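```bash
cat >> h.py <<'E'
def toolxy(s,c,uv,L):
    R=Ro.from_rotvec(s["eef_rot"]).as_matrix()
    Rc=c["R"]@R; tc=c["R"]@s["eef_pos"]+c["t"]
    return onz(dict(R=Rc,t=tc,mtx=c["mtx"]),uv,L)
E
python3 - <<'E'
from h import *
s=robot.read_state();c=eyes.get_calibration("wrist")
print(toolxy(s,c,(326.9,239.3),s["eef_pos"][2]-.08),toolxy(s,c,(324.2,262.5),.131))
E
```

```text
[-0.00045073  0.00221154  0.17097389] [0.00056696 0.00059083 0.131     ]
```

Call:
jog_arm(
  motion="-.0005 .0008 .008 -0.001 0.001 -.004;-.0005 .0008 .008 -0.001 0.001 -.004;0 0 .008 0 0 0;0 0 .006 0 0 0;0 0 0 0 0 0;0 0 0 0 0 0",
)

```text
time_s: 7.03
eef_pos: [0.5252, -0.2627, 0.2206]
eef_rot: [0.311, -3.125, -0.002]
force: [0.7, -0.4, -1.4]
width: 0.0176
```

Run:
```python
from h import *
plan([.524,-.2645,.25],1.765)
s,c=wlook("pics/w6.png",(240,180,400,300),5)
for i in range(3): print(robot.read_state()["force"].round(2))
s,c=wlook("pics/w6b.png",(240,180,400,300),5)
print(robot.read_state()["force"].round(2))
```

```text
t 7.03 pos [ 0.5252 -0.2627  0.2206] F [ 0.66 -0.42 -1.36] w 0.0176 
tool shift [ 0.0015 -0.0014 -0.0294] turn [ 0.0013 -0.0012  0.0042] dist 0.0295
[-0.31 -0.12  0.17]
[-0.31 -0.12  0.17]
[-0.31 -0.12  0.17]
[0.22 0.23 0.36]
```

View pics/w6.png

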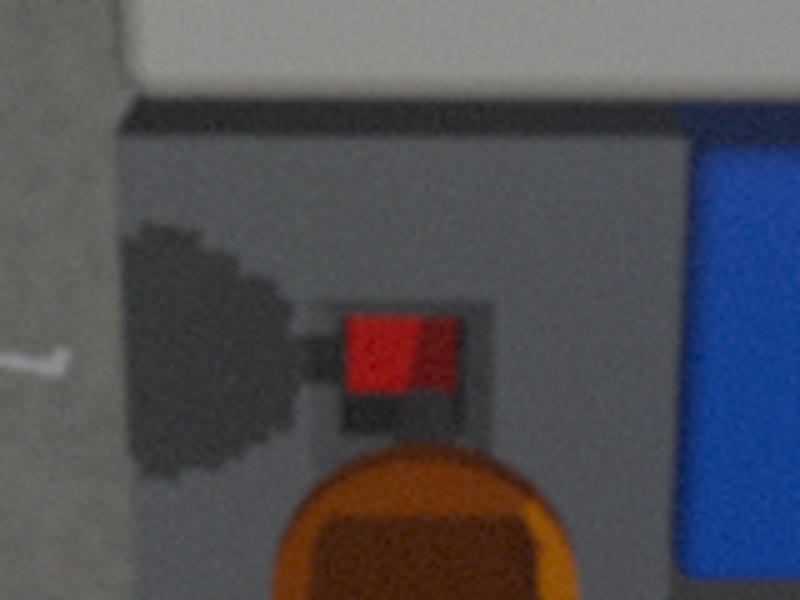

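Run:
```python
from h import *
s=robot.read_state();c=eyes.get_calibration("wrist")
print(toolxy(s,c,un(240,180,5,(403,383)),s["eef_pos"][2]-.08),toolxy(s,c,(324.2,262.5),.131))
im=cv2.imread("pics/w6.png")[280:480,270:520]
im=cv2.convertScaleAbs(im,alpha=2.2); cv2.imwrite("pics/w6e.png",cv2.resize(im,None,fx=3,fy=3))
```

```text
[-7.75341882e-06 -1.59942155e-03  1.41522960e-01] [0.00058923 0.00059856 0.131     ]
```

View pics/w6e.png

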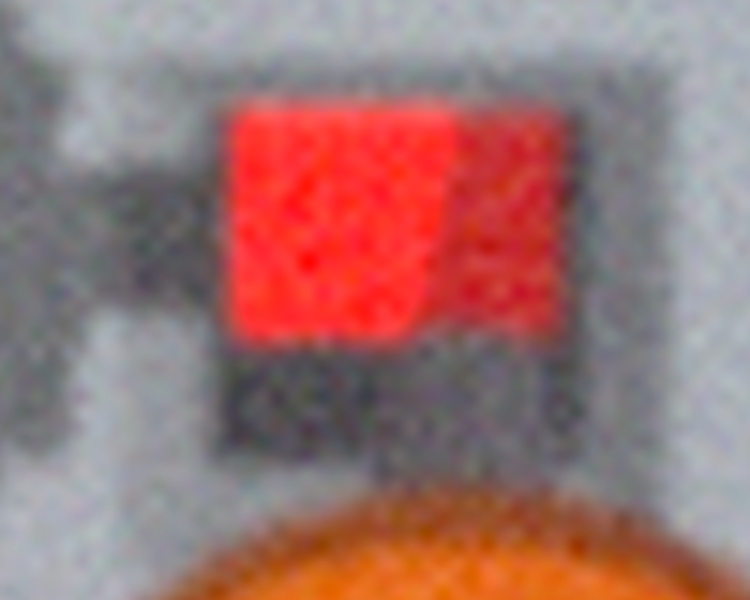

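Call:
jog_arm(
  motion="-.0002 -.001 0 0.0005 0 0.002;-.0003 -.0011 0 0.0005 -0.001 0.002;0 0 .004 0 0 0;0 0 .003 0 0 0;0 0 0 0 0 0;0 0 0 0 0 0",
)

```text
time_s: 7.63
eef_pos: [0.5261, -0.265, 0.214]
eef_rot: [-0.305, 3.126, -0.0]
force: [0.2, 0.0, -0.4]
width: 0.0171
```

Run:
```python
from h import *
plan([.5247,-.2647,.211],1.765)
s,c=wlook("pics/w7.png",(260,200,380,290),6)
im=cv2.imread("pics/w7.png"); cv2.imwrite("pics/w7.png",cv2.convertScaleAbs(im,alpha=2))
```

```text
t 7.63 pos [ 0.5261 -0.265   0.214 ] F [ 0.23  0.01 -0.4 ] w 0.0171 
tool shift [0.0014 0.0005 0.003 ] turn [-0.0003  0.0004  0.    ] dist 0.0034
```

View pics/w7.png

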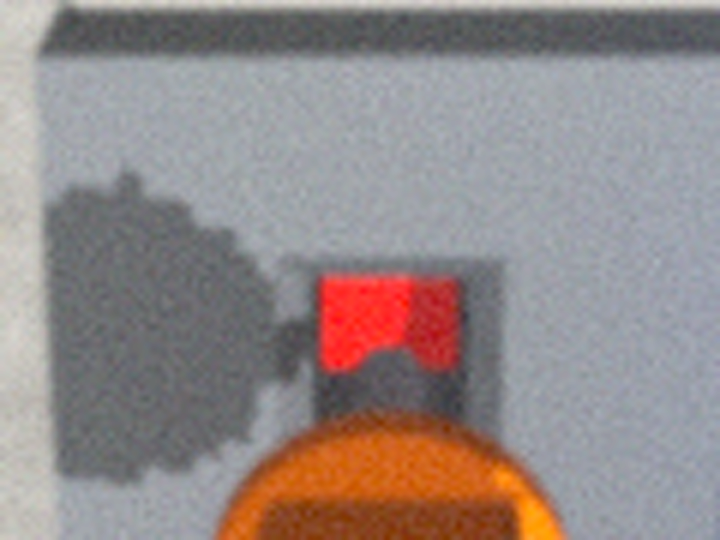

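Call:
jog_arm(
  motion=".0005 0 .002 0 0 0;0 0 .002 0 0 0;0 0 .001 0 0 0;0 0 0 0 0 0",
)

```text
time_s: 8.02
eef_pos: [0.5257, -0.2651, 0.2091]
eef_rot: [-0.304, 3.126, -0.001]
force: [0.2, -0.8, -1.4]
width: 0.0167
```

Call:
jog_arm(
  motion="0 0 .001 0 0 0;0 0 .001 0 0 0;0 0 0 0 0 0",
)

```text
time_s: 8.27
eef_pos: [0.5258, -0.2652, 0.2072]
eef_rot: [-0.304, 3.126, -0.001]
force: [0.3, -0.1, -0.0]
width: 0.0174
```

Call:
jog_arm(
  motion="0 0 .001 0 0 0;0 0 .001 0 0 0;0 0 0 0 0 0",
)

```text
time_s: 8.52
eef_pos: [0.5258, -0.2651, 0.2052]
eef_rot: [-0.305, 3.126, -0.001]
force: [-0.2, 0.6, -0.9]
width: 0.0174
```

Call:
jog_arm(
  motion="0 0 .001 0 0 0;0 0 .001 0 0 0;0 0 0 0 0 0",
)

```text
time_s: 8.77
eef_pos: [0.5258, -0.2651, 0.2032]
eef_rot: [-0.305, 3.126, -0.001]
force: [-0.1, 0.3, -0.7]
width: 0.0173
```

Call:
jog_arm(
  motion="0 0 .001 0 0 0;0 0 .001 0 0 0;0 0 0 0 0 0",
)

```text
time_s: 9.02
eef_pos: [0.5258, -0.2652, 0.2012]
eef_rot: [-0.304, 3.126, -0.001]
force: [-0.7, -0.3, -0.0]
width: 0.0173
```

Tip is now about 10 mm below the mouth, with no contact yet.

Call:
jog_arm(
  motion="0 0 .001 0 0 0;0 0 .001 0 0 0;0 0 0 0 0 0",
)

```text
time_s: 9.27
eef_pos: [0.5258, -0.2652, 0.1992]
eef_rot: [-0.305, 3.126, -0.001]
force: [-0.7, 0.5, -1.0]
width: 0.0168
```

Call:
jog_arm(
  motion="0 0 .001 0 0 0;0 0 0.001 0 0 0;0 0 0 0 0 0",
)

```text
time_s: 9.52
eef_pos: [0.5258, -0.2652, 0.1972]
eef_rot: [-0.305, 3.126, -0.001]
force: [-0.1, 0.2, -0.8]
width: 0.0174
```

Call:
jog_arm(
  motion="0 0 .001 0 0 0;0 0 0.001 0 0 0;0 0 0 0 0 0",
)

```text
time_s: 9.77
eef_pos: [0.526, -0.2653, 0.1957]
eef_rot: [-0.304, 3.126, -0.002]
force: [-1.1, 0.3, 2.7]
width: 0.0173
```

Run:
```python
from h import *
plan([.5247,-.2647,.195],1.765)
s,c=wlook("pics/w8.png",(220,180,420,330),4)
im=cv2.imread("pics/w8.png"); cv2.imwrite("pics/w8.png",cv2.convertScaleAbs(im,alpha=2))
cv2.imwrite("pics/s8.png",cv2.cvtColor(eyes.get_image("side"),cv2.COLOR_RGB2BGR))
```

```text
t 9.77 pos [ 0.526  -0.2653  0.1957] F [-1.07  0.33  2.75] w 0.0173 
tool shift [0.0011 0.0008 0.0007] turn [-0.0012  0.0012 -0.    ] dist 0.0016
```

View pics/w8.png

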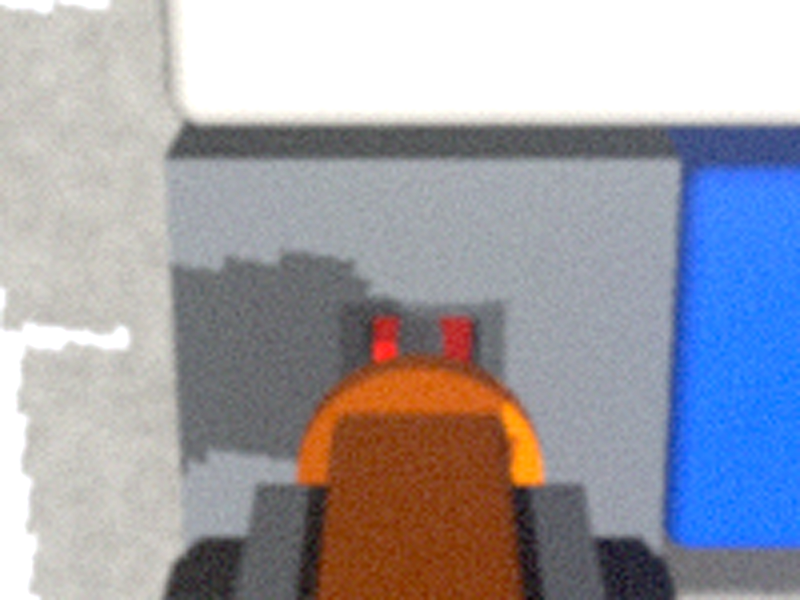

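Call:
jog_arm(
  motion="0 0 .001 0 0 0;0 0 0.001 0 0 0;0 0 0 0 0 0;0 0 0 0 0 0",
)

```text
time_s: 10.2
eef_pos: [0.526, -0.2653, 0.1937]
eef_rot: [-0.305, 3.125, -0.002]
force: [-1.1, 0.5, 4.8]
width: 0.0172
```

Call:
jog_arm(
  motion="0 0 .001 0 0 0;0 0 0.001 0 0 0;0 0 0 0 0 0;0 0 0 0 0 0",
)

```text
time_s: 10.53
eef_pos: [0.526, -0.2653, 0.1919]
eef_rot: [-0.304, 3.125, -0.002]
force: [-1.3, 0.6, 6.7]
width: 0.0173
```

Call:
jog_arm(
  motion="0 0 .0006 0 0 0;0 0 0.0005 0 0 0;0 0 0 0 0 0;0 0 0 0 0 0",
)

```text
time_s: 10.87
eef_pos: [0.526, -0.2653, 0.1911]
eef_rot: [-0.305, 3.125, -0.002]
force: [-1.5, 0.9, 7.6]
width: 0.0174
```

Call:
jog_arm(
  motion="0 -.0015 0 0 0 0;0 -.0015 0 0 0 0;0 -.0015 0 0 0 0;0 -.0015 0 0 0 0;0 0 0 0 0 0",
)

```text
time_s: 11.28
eef_pos: [0.5272, -0.2712, 0.1911]
eef_rot: [-0.304, 3.125, -0.002]
force: [-0.8, 1.1, 8.0]
width: 0.0169
```

Call:
jog_arm(
  motion="0 -.0015 0 0 0 0;0 -.0015 0 0 0 0;0 -.0015 0 0 0 0;0 0 0 0 0 0",
)

```text
time_s: 11.62
eef_pos: [0.5281, -0.2757, 0.1911]
eef_rot: [-0.304, 3.125, -0.002]
force: [-1.7, 0.6, 7.1]
width: 0.0173
```

Run:
```python
from h import *
plan([.5247,-.2647,.195],1.765)
s,c=wlook("pics/w9.png",(220,180,420,330),4)
im=cv2.imread("pics/w9.png"); cv2.imwrite("pics/w9.png",cv2.convertScaleAbs(im,alpha=2))
```

```text
t 11.62 pos [ 0.5281 -0.2757  0.1911] F [-1.73  0.56  7.14] w 0.0173 
tool shift [ 0.0012  0.0114 -0.0039] turn [-0.0012  0.0014 -0.0002] dist 0.0121
```

View pics/w9.png

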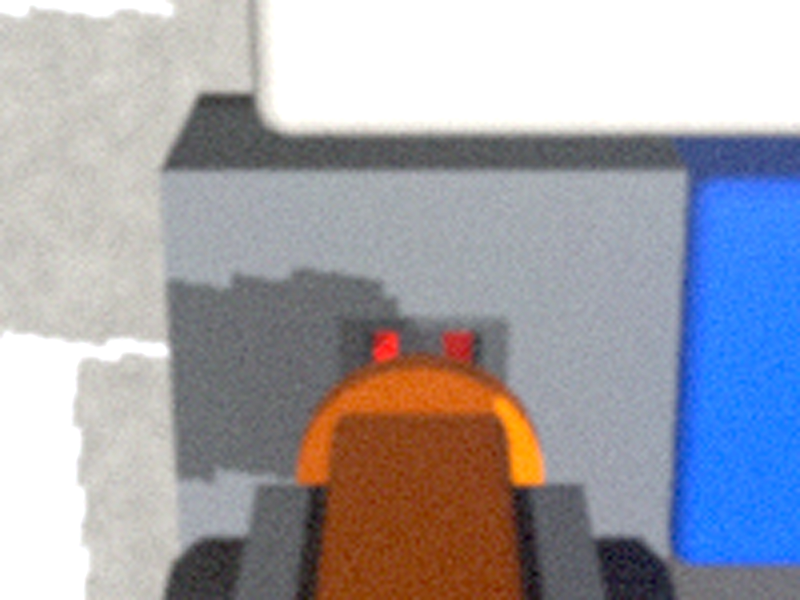

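Call:
jog_arm(
  motion="0 -.0015 0 0 0 0;0 -.0015 0 0 0 0;0 -.0015 0 0 0 0;0 -.0015 0 0 0 0;0 -.0015 0 0 0 0;0 -.0015 0 0 0 0;0 -.0015 0 0 0 0;0 -.0015 0 0 0 0",
)

```text
time_s: 12.33
eef_pos: [0.5303, -0.2871, 0.1911]
eef_rot: [-0.304, 3.126, -0.001]
force: [-1.7, 1.0, 8.2]
width: 0.0172
```

Call:
jog_arm(
  motion="0 -.0015 0 0 0 0;0 -.0015 0 0 0 0;0 -.0015 0 0 0 0;0 -.0015 0 0 0 0;0 -.0015 0 0 0 0;0 -.0015 0 0 0 0;0 -.0015 0 0 0 0;0 0 0 0 0 0",
)

```text
time_s: 13.0
eef_pos: [0.5324, -0.2977, 0.1911]
eef_rot: [-0.304, 3.125, -0.002]
force: [-0.9, 1.0, 7.7]
width: 0.0172
```

Run:
```python
from h import *
plan([.5247,-.2647,.195],1.765)
s,c=wlook("pics/w10.png",(220,180,420,330),4)
im=cv2.imread("pics/w10.png"); cv2.imwrite("pics/w10.png",cv2.convertScaleAbs(im,alpha=2))
```

```text
t 13.0 pos [ 0.5324 -0.2977  0.1911] F [-0.87  0.95  7.7 ] w 0.0172 
tool shift [ 0.0012  0.0339 -0.0039] turn [-0.0012  0.0014 -0.0001] dist 0.0341
```

View pics/w10.png

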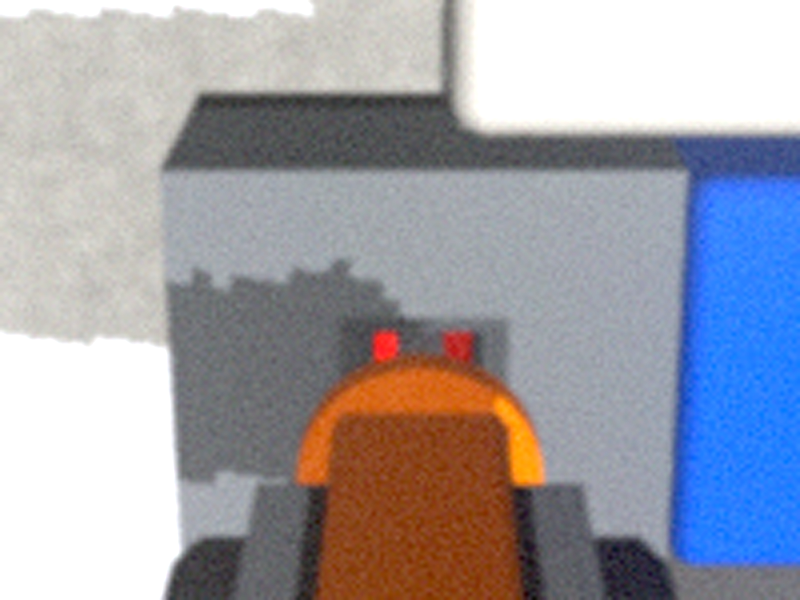

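Call:
jog_arm(
  motion="0 -.0015 0 0 0 0;0 -.0015 0 0 0 0;0 -.0015 0 0 0 0;0 -.0015 0 0 0 0;0 -.0015 0 0 0 0;0 -.001 0 0 0 0;0 -.001 0 0 0 0;0 0 0 0 0 0",
)

```text
time_s: 13.72
eef_pos: [0.5342, -0.3067, 0.1911]
eef_rot: [-0.304, 3.126, -0.0]
force: [-1.6, 2.3, 6.6]
width: 0.0171
```

Call:
jog_arm(
  motion="0 -.001 0 0 0 0;0 -.001 0 0 0 0;0 0 0 0 0 0",
)

```text
time_s: 13.97
eef_pos: [0.5345, -0.3081, 0.1911]
eef_rot: [-0.304, 3.126, 0.001]
force: [-1.1, 2.9, 7.6]
width: 0.0173
```

Run:
```python
from h import *
plan([.5247,-.2647,.195],1.765)
s,c=wlook("pics/w11.png",(220,180,420,330),4)
im=cv2.imread("pics/w11.png"); cv2.imwrite("pics/w11.png",cv2.convertScaleAbs(im,alpha=2))
```

```text
t 13.97 pos [ 0.5345 -0.3081  0.1911] F [-1.08  2.9   7.61] w 0.0173 
tool shift [ 0.0012  0.0445 -0.0039] turn [ 0.0008  0.0012 -0.0004] dist 0.0447
```

View pics/w11.png

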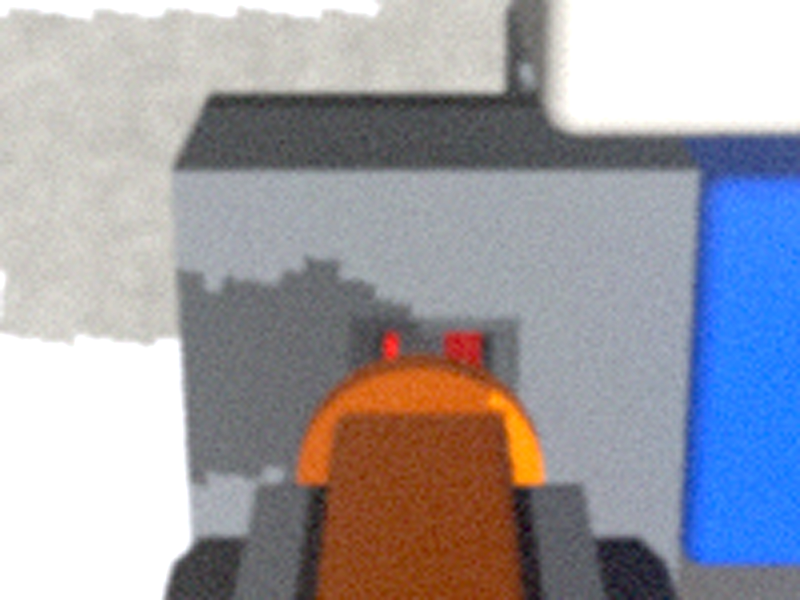

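Call:
jog_arm(
  motion="0 -.001 0 0 0 0;0 -.001 0 0 0 0;0 0 0 0 0 0",
)

```text
time_s: 14.27
eef_pos: [0.5349, -0.3101, 0.1911]
eef_rot: [-0.304, 3.126, 0.001]
force: [-1.0, 2.8, 8.5]
width: 0.0171
```

Call:
jog_arm(
  motion="0 -.001 0 0 0 0;0 0 0 0 0 0;0 0 0 0 0 0",
)

```text
time_s: 14.52
eef_pos: [0.5351, -0.3109, 0.1911]
eef_rot: [-0.304, 3.126, 0.002]
force: [-0.7, 4.3, 7.5]
width: 0.0176
```

Call:
jog_arm(
  motion="0 -.0007 0 0 0 0;0 0 0 0 0 0;0 0 0 0 0 0",
)

```text
time_s: 14.77
eef_pos: [0.5351, -0.3111, 0.1911]
eef_rot: [-0.304, 3.126, 0.003]
force: [-1.0, 3.5, 8.7]
width: 0.017
```

Run:
```python
from h import *
plan([.5247,-.2647,.195],1.765)
s,c=wlook("pics/w12.png",(220,180,420,330),4)
im=cv2.imread("pics/w12.png"); cv2.imwrite("pics/w12.png",cv2.convertScaleAbs(im,alpha=2))
```

```text
t 14.77 pos [ 0.5351 -0.3111  0.1911] F [-0.96  3.48  8.71] w 0.017 
tool shift [ 0.0013  0.0475 -0.0038] turn [ 0.0021  0.0012 -0.0005] dist 0.0477
```

View pics/w12.png

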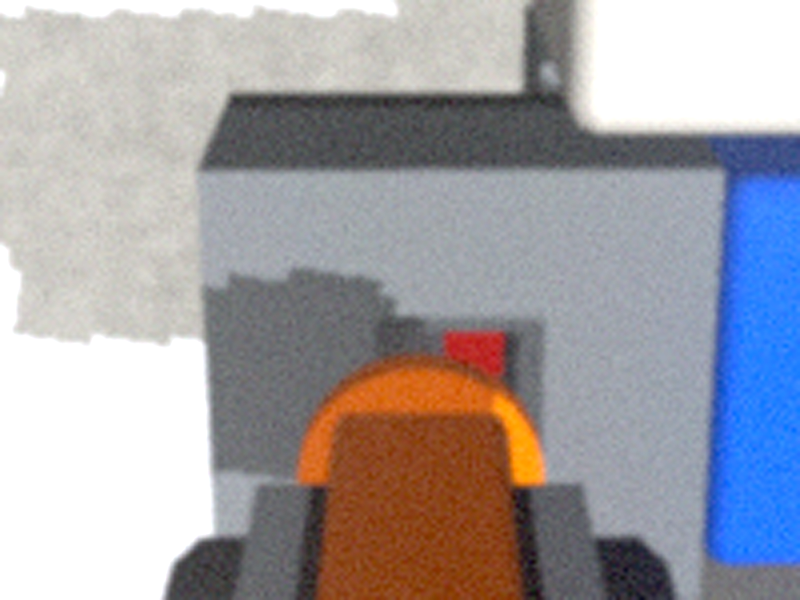

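Call:
jog_arm(
  motion="0 0 -.002 0 0 0;0 0 -.003 0 0 0;0 0 -.003 0 0 0;0 0 -.004 0 0 0;0 0 -.008 0 0 0;0 0 -.012 0 0 0;0 0 -.015 0 0 0;0 0 -.015 0 0 0",
)

```text
time_s: 15.48
eef_pos: [0.5357, -0.314, 0.2541]
eef_rot: [-0.304, 3.124, -0.008]
force: [0.3, 0.4, -0.7]
width: 0.0169
```

Run:
```python
from h import *
plan([.5111,.2402,.245],1.765)
s,c=wlook("pics/w13.png",(160,120,480,360),2.5)
im=cv2.imread("pics/w13.png"); cv2.imwrite("pics/w13.png",cv2.convertScaleAbs(im,alpha=1.8))
```

```text
t 15.48 pos [ 0.5357 -0.314   0.2541] F [ 0.26  0.42 -0.71] w 0.0169 
tool shift [-0.0828  0.5486  0.0066] turn [-0.005   0.0023  0.    ] dist 0.5549
```

View pics/w13.png

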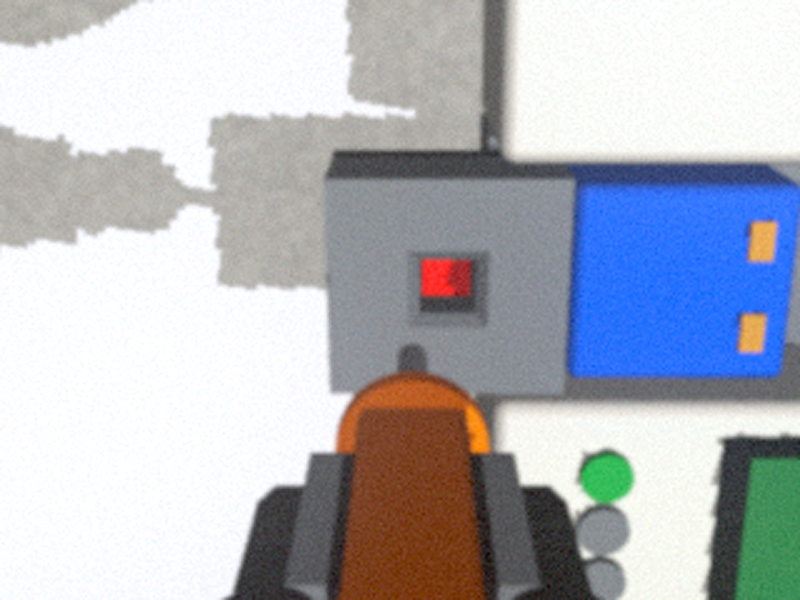

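Call:
jog_arm(
  motion="-.0034 .0228 0 0 0 0;-.0034 .0228 0 0 0 0;-.0034 .0228 0 0 0 0;-.0034 .0228 0 0 0 0;-.0034 .0228 0 0 0 0;-.0034 .0228 0 0 0 0;-.0034 .0228 0 0 0 0;-.0034 .0228 0 0 0 0",
)

```text
time_s: 16.2
eef_pos: [0.5274, -0.1284, 0.2532]
eef_rot: [-0.304, 3.123, -0.006]
force: [0.2, 0.8, -0.8]
width: 0.0173
```

Call:
jog_arm(
  motion="-.0034 .0228 0 0 0 0;-.0034 .0228 0 0 0 0;-.0034 .0228 0 0 0 0;-.0034 .0228 0 0 0 0;-.0034 .0228 0 0 0 0;-.0034 .0228 0 0 0 0;-.0034 .0228 0 0 0 0;-.0034 .0228 0 0 0 0",
)

```text
time_s: 16.87
eef_pos: [0.5193, 0.0563, 0.2531]
eef_rot: [-0.304, 3.122, -0.004]
force: [-0.2, 0.4, -0.5]
width: 0.0171
```

Call:
jog_arm(
  motion="-.0034 .0228 0 0 0 0;-.0034 .0228 0 0 0 0;-.0034 .0228 0 0 0 0;-.0034 .0228 0 0 0 0;-.0034 .0228 0 0 0 0;-.0034 .0228 0 0 0 0;0 0 0 0 0 .1;0 0 0 0 0 .1",
)

```text
time_s: 17.53
eef_pos: [0.5129, 0.1953, 0.2529]
eef_rot: [0.012, 3.136, -0.002]
force: [0.3, 0.1, -0.2]
width: 0.0173
```

Call:
jog_arm(
  motion="0 0 0 0 0 .1;0 0 0 0 0 .1;0 0 0 0 0 .1;0 0 0 0 0 0",
)

```text
time_s: 17.87
eef_pos: [0.5131, 0.1938, 0.2529]
eef_rot: [0.48, 3.099, -0.0]
force: [0.8, -0.1, -0.6]
width: 0.0168
```

Run:
```python
from h import *
plan([.5111,.2402,.242],1.265)
```

```text
t 17.87 pos [0.5131 0.1938 0.2529] F [ 0.83 -0.14 -0.59] w 0.0168 
tool shift [0.016  0.0436 0.0108] turn [ 0.0005  0.0052 -0.0016] dist 0.0477
```

Call:
jog_arm(
  motion=".0053 .0145 .0036 0 .002 0;.0053 .0145 .0036 0 .002 -.001;.0053 .0145 .0036 0 .001 0;0 0 0 0 0 0;0 0 0 0 0 0",
)

```text
time_s: 18.28
eef_pos: [0.5102, 0.2406, 0.2414]
eef_rot: [-0.471, -3.104, 0.0]
force: [-0.3, -0.1, -0.1]
width: 0.0173
```

Run:
```python
from h import *
plan([.5111,.2402,.242],1.265)
s,c=wlook("pics/w14.png",(265,190,385,310),5)
```

```text
t 18.28 pos [0.5102 0.2406 0.2414] F [-0.31 -0.15 -0.14] w 0.0173 
tool shift [-0.001  -0.0001 -0.0006] turn [-0.0003 -0.0019  0.0043] dist 0.0012
```

View pics/w14.png

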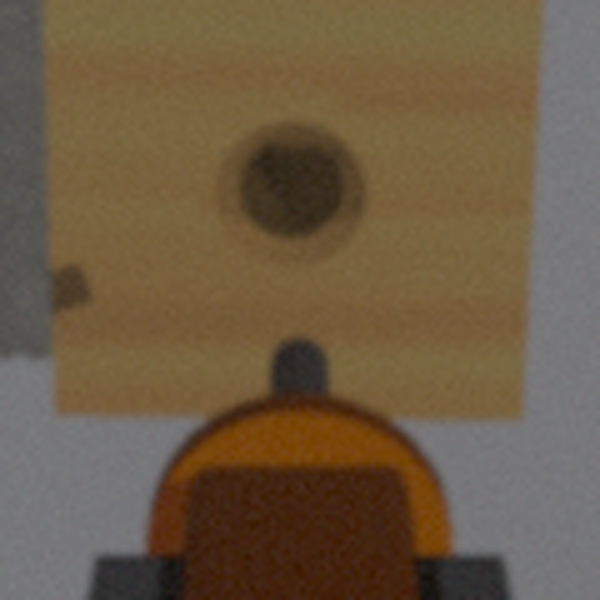

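Run:
```python
from h import *
s=robot.read_state();c=eyes.get_calibration("wrist")
print(toolxy(s,c,un(265,190,5,(292,190)),s["eef_pos"][2]-.05),toolxy(s,c,(324.7,262.5),.131))
```

```text
[ 0.00096616 -0.00034004  0.19147434] [0.00092087 0.00077019 0.131     ]
```

Call:
jog_arm(
  motion="0 -.0005 .01 0 -.001 .002;0 -.0005 .012 0 -.001 .002;0 0 .012 0 0 0;0 0 .01 0 0 0;0 0 .006 0 0 0;0 0 .004 0 0 0;0 0 0 0 0 0",
)

```text
time_s: 18.92
eef_pos: [0.509, 0.239, 0.1862]
eef_rot: [-0.483, -3.101, 0.001]
force: [-0.2, -0.2, -0.3]
width: 0.017
```

Run:
```python
from h import *
plan([.5111,.2402,.141],1.265)
s,c=wlook("pics/w15.png",(265,190,385,310),5)
im=cv2.imread("pics/w15.png"); cv2.imwrite("pics/w15.png",cv2.convertScaleAbs(im,alpha=1.8))
```

```text
t 18.92 pos [0.509  0.239  0.1862] F [-0.16 -0.19 -0.32] w 0.017 
tool shift [-0.0018  0.0018  0.0452] turn [-0.0014 -0.003  -0.0033] dist 0.0452
```

View pics/w15.png

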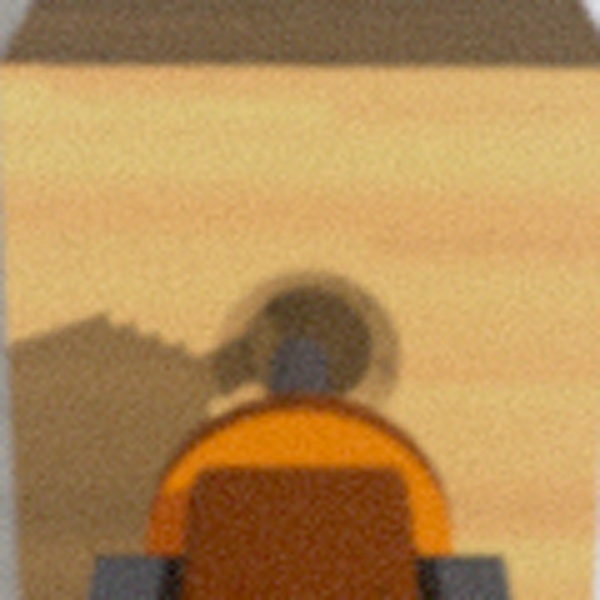

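Call:
jog_arm(
  motion="-.0003 .0006 .002 0 -.001 -.001;-.0003 .0006 .003 0 -.001 -.001;0 0 .006 0 0 0;0 0 .006 0 0 0;0 0 .006 0 0 0;0 0 0 0 0 0",
)

```text
time_s: 19.47
eef_pos: [0.5093, 0.2402, 0.1627]
eef_rot: [-0.48, -3.102, 0.002]
force: [-0.2, -0.0, -1.0]
width: 0.0175
```

Run:
```python
from h import *
plan([.5111,.2402,.143],1.265)
```

```text
t 19.47 pos [0.5093 0.2402 0.1627] F [-0.16 -0.03 -0.99] w 0.0175 
tool shift [-0.0018  0.0006  0.0196] turn [-0.0019 -0.0021 -0.0009] dist 0.0197
```

Pin is in the hole, no side force. Continuing down.

Call:
jog_arm(
  motion="0 0 .005 0 0 0;0 0 .005 0 0 0;0 0 .005 0 0 0;0 0 .003 0 0 0;0 0 0 0 0 0",
)

```text
time_s: 19.88
eef_pos: [0.5097, 0.2403, 0.1453]
eef_rot: [-0.48, -3.104, 0.002]
force: [0.1, -0.1, -0.5]
width: 0.0171
```

Call:
jog_arm(
  motion="0 0 .001 0 0 0;0 0 .001 0 0 0;0 0 0 0 0 0",
)

```text
time_s: 20.13
eef_pos: [0.5102, 0.2404, 0.1442]
eef_rot: [0.48, 3.104, -0.001]
force: [0.2, -1.2, -0.9]
width: 0.0173
```

Call:
jog_arm(
  motion="0 0 .001 0 0 0;0 0 0 0 0 0;0 0 0 0 0 0",
)

```text
time_s: 20.38
eef_pos: [0.5102, 0.2404, 0.1432]
eef_rot: [0.48, 3.104, -0.001]
force: [0.9, -0.6, -0.2]
width: 0.0173
```

Call:
jog_arm(
  motion="0 0 .001 0 0 0;0 0 0 0 0 0;0 0 0 0 0 0",
)

```text
time_s: 20.63
eef_pos: [0.5101, 0.2404, 0.1421]
eef_rot: [0.48, 3.104, -0.001]
force: [-0.5, 0.4, -0.4]
width: 0.0174
```

Call:
jog_arm(
  motion="0 0 .001 0 0 0;0 0 0 0 0 0;0 0 0 0 0 0",
)

```text
time_s: 20.88
eef_pos: [0.5103, 0.2404, 0.1413]
eef_rot: [0.48, 3.104, -0.0]
force: [-0.3, -0.2, 1.4]
width: 0.0171
```

Call:
jog_arm(
  motion="0 0 .0005 0 0 0;0 0 0 0 0 0",
)

```text
time_s: 21.05
eef_pos: [0.5103, 0.2404, 0.1413]
eef_rot: [0.48, 3.104, -0.0]
force: [-1.6, -0.1, 5.2]
width: 0.0169
```

Call:
jog_arm(
  motion="0 0 0 0 0 0;0 0 0 0 0 0;0 0 0 0 0 0;0 0 0 0 0 0;0 0 0 0 0 0;0 0 0 0 0 0",
  fingers=0.06,
)

```text
time_s: 21.55
eef_pos: [0.5101, 0.2404, 0.1405]
eef_rot: [0.48, 3.105, -0.001]
force: [0.2, -0.8, 0.8]
width: 0.0604
```

Call:
jog_arm(
  motion="0 0 -.008 0 0 0;0 0 -.015 0 0 0;0 0 -.015 0 0 0;0 0 -.02 0 0 0;0 0 -.02 0 0 0;0 0 -.02 0 0 0;0 0 -.02 0 0 0;0 0 0 0 0 0",
)

```text
time_s: 22.22
eef_pos: [0.5121, 0.2411, 0.2632]
eef_rot: [0.478, 3.096, 0.005]
force: [0.8, 0.3, 0.4]
width: 0.0602
```

Run:
```python
from h import *
plan([.5111,.2402,.143],1.265)
for n in("side","top","wrist"):
    im=cv2.cvtColor(eyes.get_image(n),cv2.COLOR_RGB2BGR); cv2.imwrite(f"pics/{n}9.png",im)
s=cv2.imread("pics/side9.png")
cv2.imwrite("pics/sc9.png",cv2.resize(s[150:390,200:440],None,fx=2.5,fy=2.5))
```

```text
t 22.22 pos [0.5121 0.2411 0.2632] F [0.76 0.32 0.38] w 0.0602 
tool shift [ 0.0016 -0.0016  0.1201] turn [ 0.0043  0.0079 -0.0008] dist 0.1202
```

View pics/sc9.png

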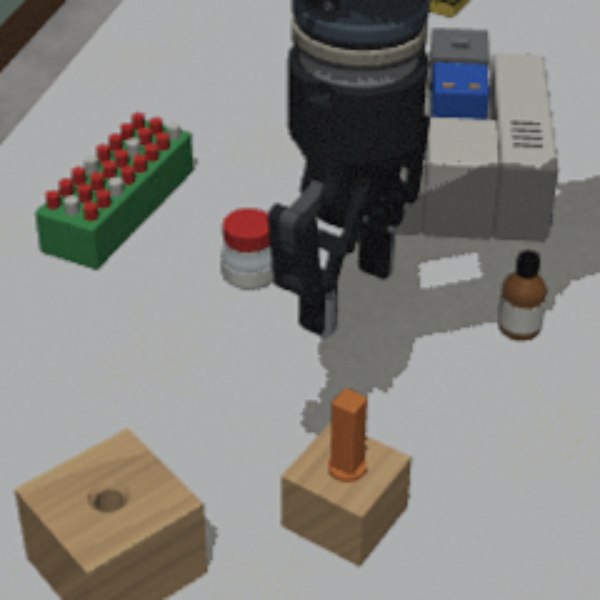

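View pics/wrist9.png

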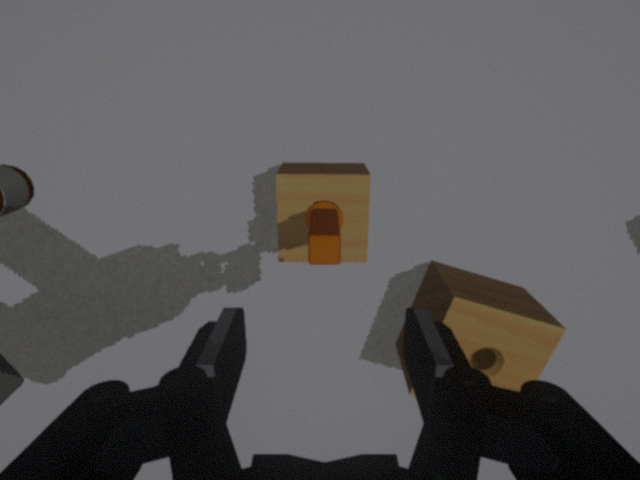

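View pics/top9.png

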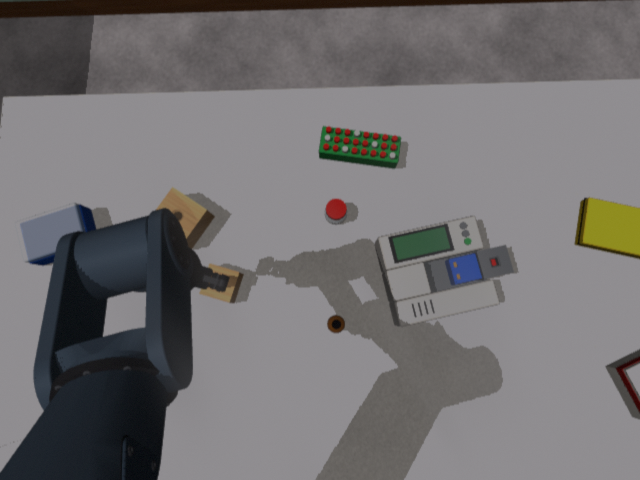

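Run:
```python
from h import *
def cen(n):
    im=cv2.imread(n).astype(int)[240:290,455:515]; m=(im[...,2]>90)&(im[...,1]<70)&(im[...,0]<70)
    y,x=np.nonzero(m); return np.array([x.mean()+455,y.mean()+240]),m.sum()
a,na=cen("pics/top0.png");b,nb=cen("pics/top9.png");print(a,na,b,nb)
print(np.linalg.norm(onz(CAL["top"],a,.068)-onz(CAL["top"],b,.068)))
im=cv2.imread("pics/top9.png")[215:305,410:530];cv2.imwrite("pics/t9c.png",cv2.resize(im,None,fx=6,fy=6,interpolation=cv2.INTER_CUBIC))
```

```text
[472.95454545 266.5       ] 22 [493.10344828 261.86206897] 29
0.04121751983152986
```

View pics/t9c.png

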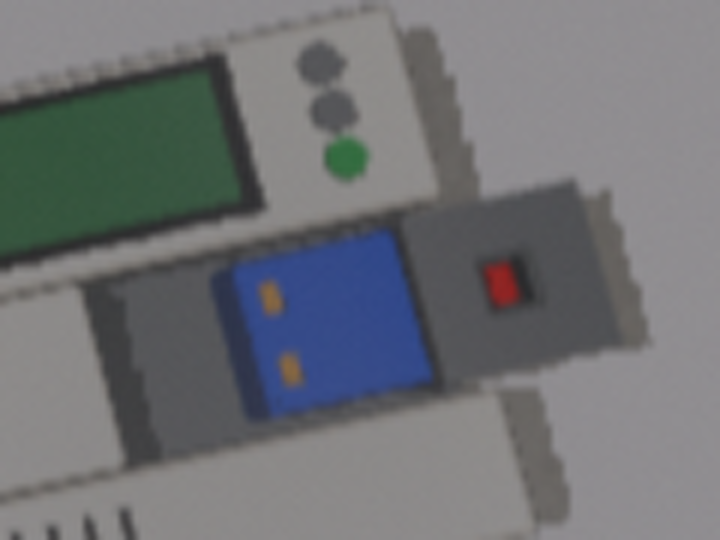

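```bash
python3 -c "
from cell import robot
print(robot.close_job())"
```

```text
the job is handed in; nothing more can be done
None
```

The job is done and handed in after about 22 s of robot time; the hand-in gave no verdict.

- **Pressing the pad:** The pin met the red pad about 15 mm down the recess. I pressed it about 4.6 mm further, with vertical readings of roughly 7 to 9 N.
- **Pushing the drawer:** I held the pad down and pushed the drawer out until it stopped and the pin came up against the recess wall. The sideways force was about 4 N at most. I then lifted the pin straight out.
- **Returning the tool:** The pin went back into the hole in the small stand without side force. I lowered it until the collar touched, pressing with about 5 N, then opened the fingers and raised the gripper clear.

**Last checks:**
- **Drawer:** The top camera measured about 41.2 mm of travel. With a measuring error of about 1 mm, that fits the catch holding at the 42 mm stop and not at 28 mm.
- **Tool and stand:** The side and wrist pictures show the tool upright with its collar on the stand.
- **Bottle, jar and rack:** They show no shift in the top picture.
- **Disagreement:** The wrist and top cameras differed by 1 to 2 mm on where the stand is, so I set the final alignments from the wrist pictures. No check failed.

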